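Prove the ratchet of a repaired inspection-camera stand

TASK

The camera stand with the orange grip has just been repaired: prove its ratchet. Draw its rail up by the orange grip, past every tooth to the top notch, let go and take the hand away so that the pawl alone holds it there, then press down the orange pad on the pawl's tail until the rail has sunk all the way home, and let the pawl spring back. Leave the stand with the blue grip as it is.

Things in the scene. Friction and masses are not known exactly. Their poses are not given: they have to be found in the camera images.
- orange_grip (a point): Centre of the orange block (24 x 44 x 24 mm) on top of the orange stand's rail: pinch it across its x, 24 mm, and pull up. Own y: level, to the pawl side; z up. 178 mm over the table with the rail down. From 30 mm below it a 16 mm arm runs to -y, with a black camera (top 20 mm below, 82 mm off). Rail: 0.28 to 0.44 kg, slides vertically only; about 6 N at 50 mm/s pulls it past the teeth.
- orange_pad (a point): Top centre of the orange pad (26 x 28 mm) on the pawl's tail: at rest 106 mm level from the rail's axis on the grip's +y side, 80 mm over the table, bare table below. Sprung up; pressing it 20 to 30 mm down (about 3 N; stop at 34 mm) frees the rail, which sinks by its weight at about 0.1 m/s. Keep it pressed till the rail is down: if let go, the pawl catches the next tooth.
- orange_rail (a joint): Height of the orange rail above fully down, m. 0: fully down. It rests on the pawl at notches 0.015, 0.030, 0.045 and 0.060 (top); each clicks in when the rail is pulled 1 to 3 mm beyond. Hard upper stop at 0.066. Starts on the first notch, 0.015.
- blue_grip (a point): Centre of the blue block of the same size on the second, otherwise identical stand, whose rail starts on its second notch. To be left as it is.

How it is judged (in metres and radians):
On the way, in this order (a step that is already met when the one before it is completed fails the run):
1. the rail hangs on the pawl at the top notch, the hand at least 40 mm off the grip (value of joint orange_rail between 0.056 and 0.0635 m and distance between the grasp point and orange_grip above 0.04 m), for 0.2 s.
2. the pad is pressed down at least 10 mm while the rail is still up (distance of orange_pad from where it was at the start of the episode above 0.01 m and value of joint orange_rail above 0.03 m and distance between the grasp point and orange_grip above 0.04 m), for 0.04 s.
At the end, for the whole second after the job is handed in: The orange rail is fully down (within 5 mm) and still, and its pad has sprung back up to within 6 mm of where it began (value of joint orange_rail below 0.005 m and velocity of joint orange_rail between -0.01 and 0.01 m/s and distance of orange_pad from where it was at the start of the episode below 0.006 m); the robot touches nothing.
It fails at once if the blue stand's rail is moved by more than 10 mm (distance of blue_grip from where it was at the start of the episode above 0.01 m).
It also fails if it takes over 40 s, if anything falls off the work surface, if the arm or the gripper's body presses on something with over 40 N, if the wrist force passes 120 N, or if a joint passes its speed limit or range.

ROBOT

A 7-joint arm with a two-finger parallel gripper is mounted at the origin on the work surface. World frame = base frame: x ahead of the robot, y to its left, z up, the work surface at z = 0. Lengths are in mm, angles in rad, forces in N, time in s.
With the tool pointing down it reaches from about 400 to 875 mm from the base axis. Payload 6.5 kg.
Tool frame: the origin (TCP) lies at the very end of the fingers, on their centre line; the grasp point (between the pads) lies 19 mm behind it (bot.grasp_offset is the distance from the TCP to the grasp point, in mm); z points along the fingers, y is the line along which they close (so a half turn about z gives the same grasp; the last joint's range is limited). The gripper opens to 85 mm and grips with 20 to 120 N. Pads are 22 mm wide; open, the fingers measure 114 mm over their backs; the gripper's body (76 mm by 85 mm) begins 54 mm behind the grasp point. The pads swing forward as they close: fully open they stand 13 mm farther back than shut.
Start: joints at [-1.413, 0.536, -0.004, 1.538, 0.003, 1.067, -0.071], TCP at [144.254, 633.783, 231.29] pointing down, gripper open.
Joint ranges: [-2.7, 2.7], [-0.37, 2.16], [-1.27, 1.26], [0.24, 2.4], [-1.31, 4.45], [0.19, 1.91], [-2.76, 2.76]. Speed limits (rad/s): [2.39, 2.39, 3.14, 3.14, 3.14, 3.14, 3.14].

INTERFACE

Orientations are given as [roll, pitch, yaw] about the fixed x, y, z axes, in that order (R = Rz(yaw) Ry(pitch) Rx(roll)).
In Python, from rig import bot, snapshot gives the robot as it stands.
- The arm moves only by the shell command python3 -m inch 'ROWS' [OPENING] [FORCE]. ROWS is JSON, a list that holds one entry, the list of rows, each a list of 6 numbers: the shift along the tool's x, y, z in mm, then the turn, a rotation vector about the tool's x, y, z in rad. In form: [[[dx, dy, dz, wx, wy, wz], ...]]. A call has 1 to 8 rows; each row is the pose to reach, as a shift and turn from the pose commanded when the call began, along the tool's axes at that moment; what a row does not reach only later rows make up. A row lasts 1/10 s, in which the tool goes at most 50 mm and 8.59 degrees, less where a joint would pass 70% of its speed; a pose out of reach is approached as far as the arm can. A call with a gripper value outside its range is refused whole. OPENING is the closure, from 0 (fully open) to 1 (shut), set as the call begins (- or left out, the last holds). The fingers move at their own pace and stop on an object; FORCE is the grip in N (left out, the last holds). Time passes only in rows, so rows that repeat a pose let the fingers close. It gives the time, the measured TCP pose, the force, the opening and the grip force at its end, in the units of the state.
- bot.get_obs(): the state, without advancing time (a new reading comes with each control period).
- snapshot(name): name is "scene" or "side" or "wrist"; returns a dict with "frame" (420x560x3 uint8, red, green, blue), "fovy" (degrees; the focal length in pixels is half the picture's height over the tangent of half this angle, whatever the lens; pixels are square), "cx", "cy" (the principal point, pixels), "pose" (4x4, takes a point from camera to world coordinates); the wrist camera has in their place "mount" (4x4, takes a point from camera to tool coordinates, whose origin is the TCP and whose axes are the flange's). Camera axes: x right, y down, z forward; pixel columns grow to the right and rows downward; lengths in mm; the calibration is good to about 2 mm. A picture is of the moment at which its call begins: read the wrist's pose just before it. There is no depth.
- bot.hand_in(): hands the job in; it is judged then, once.
The state is a dict: "t": time; "joint_positions": joint angles; "dq": joint speeds; "joint_efforts": joint torques, N m; "tool_pos": TCP position; "tool_rot": TCP orientation; "wrist_force": force on the tool from outside, world axes, zero at the start; "moment": the same for the moment, N m; "grip_width": finger opening in mm; "finger_force": force on a finger pad.
Only numpy, scipy, OpenCV 4.12 (cv2) and the standard library are available. Lean on these libraries where they do the work, as an engineer would, in place of code of your own. Each camera call takes 0.05 s, during which the arm holds its last target. There are 200 camera calls.

## Working session

There is one attempt and no reset: what is moved stays moved. The work goes in short steps, Python scripts to look and compute and a shell command to move; the robot and the scene stay as the last step left them, time stands still between calls to the robot, and variables do not carry over. Pictures are saved under pics/ and viewed, at most 10 in all, crops included, and the job is handed in when it is done.

```bash
mkdir -p pics; cat > h.py <<'E'
import numpy as np, cv2
from rig import bot, snapshot
def K(s):
    return s["frame"].shape[0]/2/np.tan(np.radians(s["fovy"])/2)
def ray(s,u,v,T=None):
    T=np.array(s["pose"]) if T is None else T
    d=np.array([(u-s["cx"])/K(s),(v-s["cy"])/K(s),1.]);return T[:3,3],T[:3,:3]@d
def onz(s,u,v,z,T=None):
    o,d=ray(s,u,v,T);return o+d*(z-o[2])/d[2]
def tri(r):
    A=0;b=0
    for o,d in r:
        d=d/np.linalg.norm(d);P=np.eye(3)-np.outer(d,d);A=A+P;b=b+P@o
    return np.linalg.solve(A,b)
def blobs(s,lo,hi,amin=15):
    h=cv2.cvtColor(s["frame"],cv2.COLOR_RGB2HSV);m=cv2.inRange(h,lo,hi)
    n,l,st,c=cv2.connectedComponentsWithStats(m)
    return [(st[i].tolist(),c[i].round(1).tolist()) for i in range(1,n) if st[i][4]>=amin]
OR=((5,150,100),(18,255,255));BL=((100,130,60),(125,255,255))
E
python3 - <<'E'
from h import *
for n in ("scene","side"):
    s=snapshot(n);cv2.imwrite(f"pics/{n}0.png",s["frame"][...,::-1])
    print(n,"OR",blobs(s,*OR),"BL",blobs(s,*BL),np.array(s["pose"]).round(2).tolist())
o=bot.get_obs();print(o["t"],o["tool_pos"],o["tool_rot"],o["grip_width"],o["wrist_force"])
E
```

```text
scene OR [([176, 94, 19, 19, 217], [185.6, 102.8]), ([210, 171, 14, 11, 95], [216.8, 176.1])] BL [([296, 241, 30, 37, 715], [310.0, 259.0]), ([329, 357, 25, 26, 403], [341.3, 370.0])] [[-0.86, 0.38, -0.36, 786.04], [0.52, 0.64, -0.57, 408.66], [0.01, -0.67, -0.74, 619.75], [0.0, 0.0, 0.0, 1.0]]
side OR [([412, 253, 35, 27, 500], [428.7, 266.2]), ([348, 268, 20, 17, 197], [357.7, 276.0])] BL [([243, 116, 18, 19, 257], [251.5, 124.9]), ([270, 125, 51, 34, 944], [295.5, 141.3]), ([227, 151, 14, 10, 98], [233.4, 155.3])] [[0.82, -0.4, 0.42, 240.25], [-0.58, -0.54, 0.61, -423.91], [-0.01, -0.74, -0.67, 598.45], [0.0, 0.0, 0.0, 1.0]]
0.1 [144.14033391 633.21249536 230.48792646] [-3.13997814e+00  1.36747643e-04  2.91788491e+00] 85.41727056900028 [ 0.03417532  0.21239155 -0.51785061]
```

View pics/scene0.png

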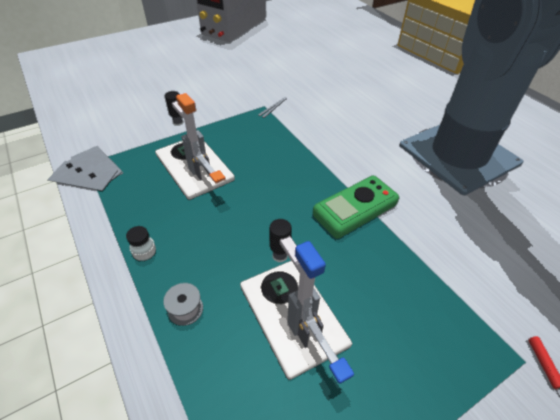

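View pics/side0.png

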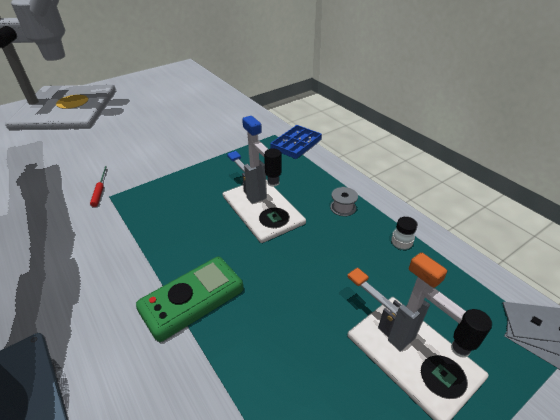

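The scene view shows the orange grip at (186,103) with its pad at (217,176). The side view has the grip at (429,266) and pad at (358,276). The blue stand is well separated in both.

```bash
python3 - <<'E'
from h import *
a=snapshot("scene");b=snapshot("side")
P={}
for n,u,v in (("grip",(185.6,102.8),(428.7,266.2)),("pad",(216.8,176.1),(357.7,276)),("bgrip",(310,259),(251.5,124.9)),("bpad",(341.3,370),(233.4,155.3))):
    r=[ray(a,*u),ray(b,*v)];p=tri(r);P[n]=p
    print(n,p.round(1),[round(np.linalg.norm(np.cross(p-o,d/np.linalg.norm(d))),1) for o,d in r],np.hypot(*p[:2]).round())
d=P["pad"]-P["grip"];print("level",np.hypot(*d[:2]),"ang",np.arctan2(d[1],d[0]))
E
```

```text
grip [ 598.5 -262.5  195.4] [np.float64(2.5), np.float64(2.5)] 654.0
pad [ 591.6 -158.    75.3] [np.float64(1.1), np.float64(1.1)] 612.0
bgrip [602.4 185.5 208.1] [np.float64(1.9), np.float64(1.9)] 630.0
bpad [609.7 291.3  75.9] [np.float64(1.3), np.float64(1.3)] 676.0
level 104.7145553676087 ang 1.6361879450896988
```

```bash
cat >> h.py <<'E'
from scipy.spatial.transform import Rotation as Ro
def rel(p,yang=0.065):
    o=bot.get_obs();R=Ro.from_euler("xyz",o["tool_rot"])
    Y=np.array([np.cos(yang),np.sin(yang),0]);Z=np.array([0,0,-1.]);G=Ro.from_matrix(np.c_[np.cross(Y,Z),Y,Z])
    print("d",R.inv().apply(np.array(p)-o["tool_pos"]).round(1),"w",(R.inv()*G).as_rotvec().round(3))
E
python3 -m inch '[[[-30,-10,-40,0,0,0.1],[-70,-30,-80,0,0,0.2],[-120,-50,-110,0,0,0.3],[-170,-75,-110,0,0,0.4],[-215,-95,-110,0,0,0.5],[-260,-120,-110,0,0,0.6],[-305,-140,-110,0,0,0.7],[-350,-165,-110,0,0,0.75]]]' 0
python3 -c "
from h import *
rel((620,50,340));rel((598,-262,330))"
```

```text
t: 1.0
tool_pos: [429.7, 411.4, 341.3]
tool_rot: [3.141, -0.0, 2.165]
wrist_force: [0.4, 0.6, -0.2]
grip_width: 85.5
finger_force: 0.0
d [-406.   -44.5    1.3] w [ 0.    -0.     0.529]
d [-652.3 -237.3   11.2] w [ 0.    -0.     0.529]
```

```bash

python3 -m inch '[[[-47,-13,0,0,0,0.1],[-94,-27,0,0,0,0.2],[-140,-42,0,0,0,0.3],[-187,-58,0,0,0,0.4],[-233,-75,0,0,0,0.48],[-280,-92,0,0,0,0.53],[-326,-110,0,0,0,0.53],[-372,-128,0,0,0,0.53]]]'
python3 -c "
from h import *
rel((598,-262,330))"
```

```text
t: 1.8
tool_pos: [531.7, 31.3, 341.4]
tool_rot: [3.141, -0.0, 1.638]
wrist_force: [1.2, 0.6, 0.1]
grip_width: 85.4
finger_force: 0.0
d [-297.1   46.4   11.2] w [ 0.    -0.     0.002]
```

```bash

python3 -m inch '[[[-45,7,5,0,0,0],[-90,14,10,0,0,0],[-135,21,15,0,0,0],[-180,28,15,0,0,0],[-225,35,15,0,0,0],[-260,42,15,0,0,0],[-285,46,15,0,0,0],[-297,46,15,0,0,0]]]'
python3 - <<'E'
from h import *
o=bot.get_obs();s=snapshot("wrist");cv2.imwrite("pics/w1.png",s["frame"][...,::-1])
T=np.eye(4);T[:3,:3]=Ro.from_euler("xyz",o["tool_rot"]).as_matrix();T[:3,3]=o["tool_pos"];T=T@np.array(s["mount"])
print(o["tool_pos"],o["tool_rot"],T.round(2).tolist())
print(blobs(s,*OR))
for bb,c in blobs(s,*OR):print(onz(s,*c,205,T).round(1),onz(s,*c,80,T).round(1))
E
```

```text
t: 2.6
tool_pos: [597.0, -262.8, 325.8]
tool_rot: [-3.141, 0.001, 1.635]
wrist_force: [-0.1, 0.0, -0.4]
grip_width: 85.4
finger_force: 0.0
[ 597.04084234 -262.84368797  325.8168574 ] [-3.14072900e+00  1.20816361e-03  1.63495008e+00] [[1.0, 0.06, 0.02, 591.58], [0.06, -0.95, -0.29, -188.06], [-0.0, 0.29, -0.96, 467.4], [0.0, 0.0, 0.0, 1.0]]
[([268, 65, 23, 27, 574], [278.7, 77.5]), ([264, 171, 28, 52, 1344], [277.3, 196.3])]
[ 590.5 -167.3  205. ] [ 590.  -157.4   80. ]
[ 595.4 -260.   205. ] [ 597.3 -294.3   80. ]
```

View pics/w1.png

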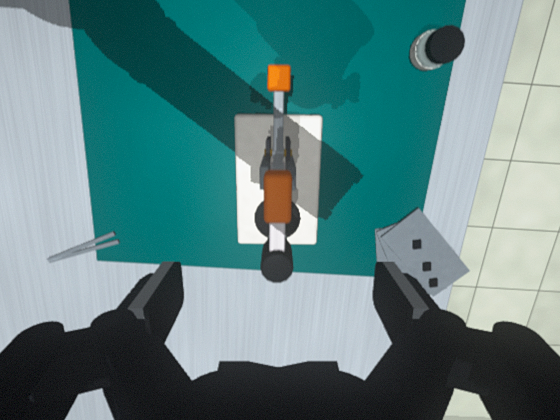

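Wrist view: grip at (277,196), pad at (279,78), agreeing with triangulation within 2–3 mm. Descend and grip.

```bash

python3 -m inch '[[[0,-1,40,0,0,0],[0,-1,80,0,0,0],[0,-1,110,0,0,0],[0,-1,130,0,0,0],[0,-1,145,0,0,0],[0,-1,148,0,0,0],[0,-1,148,0,0,0]]]' 0.4
python3 -m inch '[[[0,0,0,0,0,0],[0,0,0,0,0,0],[0,0,0,0,0,0],[0,0,0,0,0,0],[0,0,0,0,0,0],[0,0,0,0,0,0],[0,0,0,0,0,0],[0,0,0,0,0,0]]]' 1 35
python3 - <<'E'
from h import *
s=snapshot("side");print(blobs(s,*OR));cv2.imwrite("pics/s2.png",s["frame"][200:400,250:550,::-1].repeat(2,0).repeat(2,1))
E
```

```text
t: 3.35
tool_pos: [596.8, -259.5, 178.6]
tool_rot: [3.141, -0.0, 1.639]
wrist_force: [-0.5, 0.2, 1.2]
grip_width: 51.4
finger_force: 0.0
t: 4.15
tool_pos: [596.4, -260.5, 179.7]
tool_rot: [3.141, -0.0, 1.637]
wrist_force: [-2.7, 0.8, 5.7]
grip_width: 23.5
finger_force: 36.1
[([427, 263, 20, 24, 289], [436.2, 274.7]), ([348, 268, 20, 18, 208], [357.4, 276.2])]
```

View pics/s2.png

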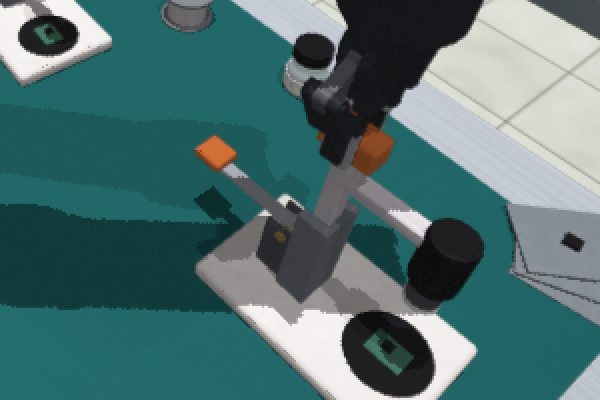

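The crop shows the fingers closed across the orange block (width 23.5 mm). Now pull up at 50 mm/s, aiming about 48 mm.

```bash

python3 -m inch '[[[0,0,-5,0,0,0],[0,0,-10,0,0,0],[0,0,-15,0,0,0],[0,0,-20,0,0,0],[0,0,-25,0,0,0],[0,0,-30,0,0,0],[0,0,-35,0,0,0],[0,0,-39,0,0,0]]]'
python3 -m inch '[[[0,0,-4,0,0,0],[0,0,-7,0,0,0],[0,0,-9,0,0,0],[0,0,-9.5,0,0,0],[0,0,-9.5,0,0,0]]]'
```

```text
t: 5.0
tool_pos: [596.3, -260.5, 217.8]
tool_rot: [-3.142, 0.0, 1.638]
wrist_force: [1.2, -2.7, -9.1]
grip_width: 23.6
finger_force: 35.4
t: 5.5
tool_pos: [596.4, -260.4, 227.2]
tool_rot: [3.141, 0.0, 1.638]
wrist_force: [-1.9, -3.4, -2.9]
grip_width: 23.1
finger_force: 36.0
```

```bash

python3 -m inch '[[[0,0,-1,0,0,0],[0,0,-1.7,0,0,0],[0,0,-1.7,0,0,0]]]'
python3 -m inch '[[[0,0,1,0,0,0],[0,0,2,0,0,0],[0,0,3,0,0,0],[0,0,3.5,0,0,0],[0,0,3.5,0,0,0]]]'
python3 - <<'E'
from h import *
s=snapshot("side");print(blobs(s,*OR));cv2.imwrite("pics/s3.png",s["frame"][200:400,250:550,::-1].repeat(2,0).repeat(2,1))
E
```

```text
t: 5.8
tool_pos: [596.4, -260.4, 228.6]
tool_rot: [-3.142, 0.0, 1.638]
wrist_force: [-1.6, -4.0, -4.6]
grip_width: 23.6
finger_force: 36.0
t: 6.3
tool_pos: [596.4, -260.4, 225.0]
tool_rot: [-3.141, 0.0, 1.638]
wrist_force: [-2.2, -4.4, -3.1]
grip_width: 23.1
finger_force: 36.3
[([436, 239, 21, 26, 315], [445.9, 251.2]), ([348, 268, 20, 18, 208], [357.5, 276.4])]
```

```bash

python3 -m inch '[[[0,0,0.7,0,0,0],[0,0,0.7,0,0,0]]]'
python3 -m inch '[[[0,0,0,0,0,0],[0,0,0,0,0,0],[0,0,0,0,0,0],[0,0,0,0,0,0]]]' 0.4
python3 -m inch '[[[0,0,-10,0,0,0],[0,0,-30,0,0,0],[0,0,-60,0,0,0],[0,0,-90,0,0,0],[0,0,-110,0,0,0],[0,0,-110,0,0,0],[0,0,-110,0,0,0],[0,0,-110,0,0,0]]]'
python3 - <<'E'
from h import *
a=snapshot("scene");b=snapshot("side");A=blobs(a,*OR);B=blobs(b,*OR);print(A,B)
cv2.imwrite("pics/s4.png",b["frame"][200:400,250:550,::-1].repeat(2,0).repeat(2,1))
for i in A:
  for j in B:
    r=[ray(a,*i[1]),ray(b,*j[1])];p=tri(r);print(p.round(1),[np.linalg.norm(np.cross(p-o,d/np.linalg.norm(d))).round(1) for o,d in r])
E
```

```text
t: 6.55
tool_pos: [596.4, -260.4, 224.8]
tool_rot: [3.142, 0.0, 1.638]
wrist_force: [-3.4, -4.2, 0.2]
grip_width: 23.4
finger_force: 36.6
t: 6.95
tool_pos: [597.0, -259.4, 224.3]
tool_rot: [3.141, -0.001, 1.639]
wrist_force: [-1.1, -0.4, -1.2]
grip_width: 51.4
finger_force: 0.0
t: 7.75
tool_pos: [596.0, -259.6, 333.2]
tool_rot: [-3.14, -0.001, 1.638]
wrist_force: [0.5, 0.1, -1.0]
grip_width: 51.1
finger_force: 0.0
[([172, 74, 19, 19, 234], [181.6, 82.5]), ([210, 171, 15, 11, 106], [217.1, 176.1])] [([420, 230, 37, 35, 542], [439.1, 244.1]), ([348, 268, 20, 17, 207], [357.5, 276.2])]
[ 598.6 -264.1  239.4] [np.float64(3.2), np.float64(3.2)]
[ 551.8 -244.2  217.7] [np.float64(52.0), np.float64(52.0)]
[ 644.4 -181.7  122.1] [np.float64(70.7), np.float64(70.7)]
[ 591.1 -158.    75.1] [np.float64(1.2), np.float64(1.2)]
```

View pics/s4.png

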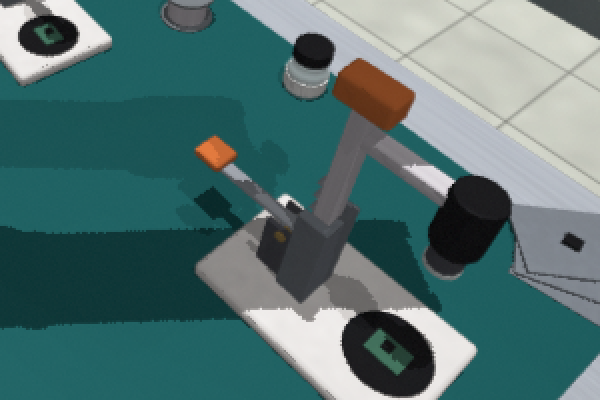

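The rail stands at about +44 mm from its start, i.e. the top notch, and the hand is clear. Now over to the pad with the fingers shut.

```bash

python3 -m inch '[[[40,1,0,0,0,0],[80,1,0,0,0,0],[104,1,0,0,0,0],[104,1,40,0,0,0],[104,1,85,0,0,0],[104,1,130,0,0,0],[104,1,170,0,0,0],[104,1,200,0,0,0]]]' 1
python3 -m inch '[[[0,0,15,0,0,0],[0,0,30,0,0,0],[0,0,35,0,0,0],[0,0,35,0,0,0],[0,0,35,0,0,0]]]'
python3 - <<'E'
from h import *
rel((590.5,-157,100))
b=snapshot("side");print(blobs(b,*OR))
cv2.imwrite("pics/s5.png",b["frame"][150:400,200:550,::-1].repeat(2,0).repeat(2,1))
E
```

```text
t: 8.65
tool_pos: [588.8, -155.7, 130.9]
tool_rot: [-3.138, -0.001, 1.638]
wrist_force: [0.9, 0.5, -0.1]
grip_width: 0.0
finger_force: 0.0
t: 9.15
tool_pos: [591.4, -156.6, 100.4]
tool_rot: [3.14, 0.0, 1.638]
wrist_force: [-0.7, 1.6, -0.6]
grip_width: 0.2
finger_force: 0.0
d [-0.3 -0.9  0.4] w [0.002 0.    0.002]
[([417, 229, 40, 36, 842], [436.2, 246.5]), ([348, 269, 20, 17, 200], [357.6, 276.7])]
```

View pics/s5.png

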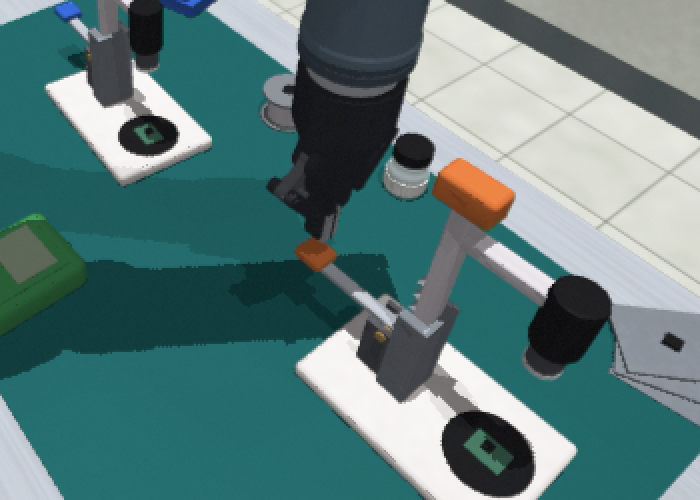

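The shut fingertips sit just above the pad (pad at (317,255) in the crop) and the rail is still up. Press 26 mm.

```bash

python3 -m inch '[[[0,0,10,0,0,0],[0,0,20,0,0,0],[0,0,28,0,0,0],[0,0,36,0,0,0],[0,0,42,0,0,0],[0,0,46,0,0,0],[0,0,46,0,0,0],[0,0,46,0,0,0]]]'
python3 -m inch '[[[0,0,0,0,0,0],[0,0,0,0,0,0],[0,0,0,0,0,0],[0,0,0,0,0,0],[0,0,0,0,0,0],[0,0,0,0,0,0],[0,0,0,0,0,0],[0,0,0,0,0,0]]]'
python3 - <<'E'
from h import *
b=snapshot("side");print(blobs(b,*OR))
cv2.imwrite("pics/s6.png",b["frame"][150:400,200:550,::-1].repeat(2,0).repeat(2,1))
E
```

```text
t: 10.0
tool_pos: [590.4, -156.5, 53.3]
tool_rot: [-3.141, 0.0, 1.638]
wrist_force: [-0.8, 0.1, 2.0]
grip_width: -0.3
finger_force: 0.8
t: 10.8
tool_pos: [590.4, -156.4, 53.2]
tool_rot: [-3.141, 0.0, 1.638]
wrist_force: [-1.0, -0.1, 2.0]
grip_width: -0.1
finger_force: 0.8
[([407, 260, 37, 34, 726], [424.6, 276.3]), ([347, 285, 20, 11, 110], [356.4, 289.3])]
```

View pics/s6.png

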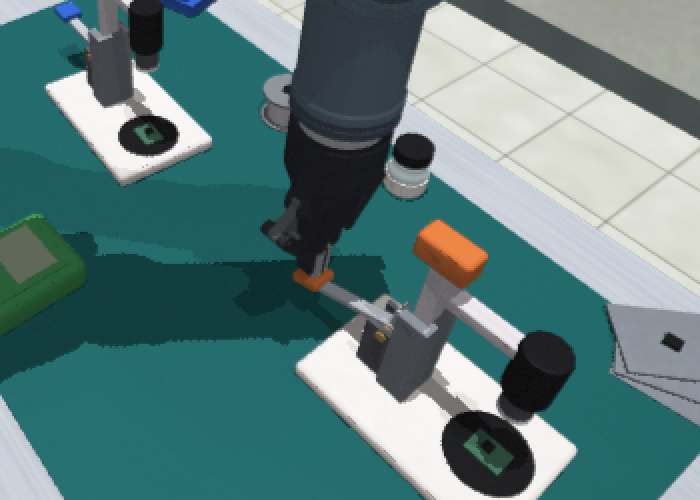

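The pad is held down and the grip has dropped to v≈276, below its first-notch row of 266, so the rail is home. Release.

```bash

python3 -m inch '[[[0,0,-8,0,0,0],[0,0,-18,0,0,0],[0,0,-30,0,0,0],[0,0,-55,0,0,0],[0,0,-90,0,0,0],[0,0,-125,0,0,0],[0,0,-150,0,0,0],[0,0,-150,0,0,0]]]'
python3 -m inch '[[[0,0,0,0,0,0],[0,0,0,0,0,0],[0,0,0,0,0,0],[0,0,0,0,0,0]]]'
python3 - <<'E'
from h import *
a=snapshot("scene");b=snapshot("side");A=blobs(a,*OR);B=blobs(b,*OR);print(A,B)
for i,j in zip(A,B): print(tri([ray(a,*i[1]),ray(b,*j[1])]).round(1))
print(blobs(a,*BL),blobs(b,*BL))
E
```

```text
t: 11.65
tool_pos: [592.9, -157.5, 208.2]
tool_rot: [3.134, 0.002, 1.637]
wrist_force: [0.3, 0.3, -0.2]
grip_width: -0.1
finger_force: 0.0
t: 12.05
tool_pos: [590.0, -156.2, 202.4]
tool_rot: [-3.14, -0.0, 1.638]
wrist_force: [0.4, -0.2, 0.9]
grip_width: 0.3
finger_force: 0.0
[([177, 102, 19, 17, 152], [186.1, 110.5]), ([210, 172, 14, 10, 84], [216.9, 176.2])] [([407, 260, 37, 34, 722], [424.7, 276.3]), ([348, 268, 20, 18, 205], [357.5, 276.3])]
[ 598.6 -263.8  176. ]
[ 591.3 -158.1   74.8]
[([296, 241, 30, 37, 719], [310.1, 258.9]), ([329, 357, 25, 26, 404], [341.3, 369.9])] [([243, 116, 18, 19, 257], [251.5, 124.9]), ([270, 125, 51, 34, 949], [295.3, 141.3]), ([227, 151, 14, 10, 99], [233.4, 155.3])]
```

```bash
python3 -c "
from rig import bot
print(bot.hand_in())"
```

```text
the job is handed in; nothing more can be done
None
```

I drew the orange rail up to the top notch, where the pawl alone held it. Pressing the pad then let it sink fully home, the pad sprang back, and the blue stand stayed put; I handed in at about 12 s, and no verdict was shown.

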